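# Stack the frame's angle brackets head to tail on the stand

### The arm

A 7-joint arm with a two-finger parallel gripper is mounted at the origin on a cart in front of the work surface, level with it; the furniture and walls round the work are solid. World frame = base frame: x ahead of the robot, y to its left, z up, the work surface at z = 0. Lengths are in m, angles in rad, forces in N, time in s.
With the tool pointing down it reaches from about 0.4 to 0.85 m from the base axis. Payload 10.4 kg.
Tool frame: the origin (TCP) lies midway between the tips of the shut fingers; the grasp point (between the pads) lies 19 mm behind it; z points along the fingers, y is the line along which they close (so a half turn about z gives the same grasp; the last joint's range is limited). The gripper opens to 87 mm and grips with 3 to 60 N. Pads are 19 mm wide; open, the fingers measure 117 mm over their backs; the gripper's body (75 mm by 190 mm) begins 51 mm behind the grasp point.
Start: joints at [1.326, 0.332, -0.065, 1.46, 0.022, 1.35, -0.088], TCP at [0.138, -0.61, 0.223] pointing down, gripper open.
Joint ranges: [-2.6, 2.6], [-0.5, 2.12], [-1.47, 1.34], [0.16, 2.42], [-1.27, 4.41], [0.06, 2.06], [-2.6, 2.6]. Speed limits (rad/s): [2.22, 2.22, 2.79, 2.79, 3.14, 3.14, 3.14].

### API

Orientations are given as a unit quaternion [x, y, z, w].
In Python, from bench import r gives the robot as it stands.
- The arm moves only by the tool arm_command, never from a script. Its argument "moves" is one flat list of numbers, 4 for each row, row after row: the shift along the tool's x, y, z in cm, then the turn about the tool's z in degrees. A call has 1 to 12 rows; each row shifts and turns the commanded pose from where the row before left it, along the tool's axes as they then stand; what a row does not reach is not made up. A row lasts 1/12 s, in which the tool goes at most 41.7 mm and 7.16 degrees, less where a joint would pass 70% of its speed; a pose out of reach is approached as far as the arm can. A call with a gripper value outside its range is refused whole. "fingers" is the opening in per cent of the stroke, from 0 (shut) to 100 (fully open), set as the call begins (left out, the last holds). The fingers move at their own pace and stop on an object; "squeeze" is the grip in N (left out, the last holds). Time passes only in rows, so rows that do not move let the fingers close. It gives the time, the measured TCP pose, the force, the opening and the grip force at its end, in the units of the state.
- r.read_state(): the state, without advancing time (a new reading comes with each control period).
- r.camera(name): name is "side" or "top"; returns the picture (400x640x3 uint8, red, green, blue); there is no depth.
- r.camera_info(name): a dict with "fx", "fy", "cx", "cy" (pixels), "origin" and "attitude" of the camera in the world. Camera axes: x right, y up, looking along -z (the intrinsics and any distortion apply to the point x, -y, -z); pixel columns grow to the right and rows downward; lengths in m; the calibration is good to about 2 mm. A picture is of the moment at which its call begins. camera_info takes no time and is no camera call.
- r.close_job(): hands the job in; it is judged then, once.
The state is a dict: "time": time; "joint_positions": joint angles; "joint_vel": joint speeds; "joint_torque": joint torques, N m; "ee_pos": TCP position; "eef_rot": TCP orientation; "ft_force": force on the tool from outside, world axes, zero at the start; "torque": the same for the moment, N m; "width": finger opening in m; "grip_force": force on a finger pad.
Only numpy, scipy, OpenCV 4.12 (cv2) and the standard library are available. Lean on these libraries where they do the work, as an engineer would, in place of code of your own. Each camera call takes 0.05 s, during which the arm holds its last target. There are 200 camera calls.

### The job

Stack the four L-shaped angle brackets on the low stand, one at a time and feet down: yellow at the bottom, then red, blue and black on top, so that they come off in the order they are fitted. Alternate their directions so that the pile stays balanced: the yellow one with its heel at the stand's open end and its plain end close up to the white stop, each next one turned end for end so that it lies flat with its plain end close up to the heel of the one below, sides lined up with the stand. Leave the other things on the bench where they stand.

Things in the scene. Friction and masses are not known exactly. Their poses are not given: they have to be found in the camera images.
- stand: Sizes in mm. Low stand fixed to the bench: grey footplate 150 x 70, above it a grey platform 50 wide, its top 25 above the bench. Origin: centre of the footplate's underside; x along the stand, z up. The platform runs from x = -50 to +55; there a white end stop (x = 55 to 72) rises 21 above it. The other end (-x) is open; heels laid there hang out past the platform.
- place1 (a point): On the stand: where the yellow bracket's origin belongs (stand x = -14.5, y = 0, 25 above the bench), with its heel toward the stand's open end (-x). Its plain end then lies 5 short of the stop; 0 to 15 does.
- place2 (a point): On the stand: where the red bracket's origin belongs (stand x = +14.5, y = 0, 47 above the bench), with its heel toward the stand's stop end (+x). Its plain end then lies 5 short of the heel below; 0 to 15 does.
- place3 (a point): On the stand: where the blue bracket's origin belongs (stand x = -14.5, y = 0, 69 above the bench), with its heel toward the stand's open end (-x). Its plain end then lies 5 short of the heel below; 0 to 15 does.
- place4 (a point): On the stand: where the black bracket's origin belongs (stand x = +14.5, y = 0, 91 above the bench), with its heel toward the stand's stop end (+x). Its plain end then lies 5 short of the heel below; 0 to 15 does.
- yellow_bracket: L-shaped angle bracket, painted yellow, sizes in mm, 0.3 to 0.46 kg. Flat foot 130 long x 44 wide x 22 thick; at one end an upright leg (the heel), 24 long, full width, rises 21 above the foot's top. Origin: centre of the foot's underside; +x to the heel (x = 41 to 65), z up. Centre of mass at x = +8. Can be gripped across its 44 width from above.
- yellow_bracket_heel (a point): Centre of the top face of the yellow bracket's heel (at x = 53, z = 43 of the bracket).
- red_bracket: L-shaped angle bracket, painted red, sizes in mm, 0.3 to 0.46 kg. Flat foot 130 long x 44 wide x 22 thick; at one end an upright leg (the heel), 24 long, full width, rises 21 above the foot's top. Origin: centre of the foot's underside; +x to the heel (x = 41 to 65), z up. Centre of mass at x = +8. Can be gripped across its 44 width from above.
- red_bracket_heel (a point): Centre of the top face of the red bracket's heel (at x = 53, z = 43 of the bracket).
- blue_bracket: L-shaped angle bracket, painted blue, sizes in mm, 0.3 to 0.46 kg. Flat foot 130 long x 44 wide x 22 thick; at one end an upright leg (the heel), 24 long, full width, rises 21 above the foot's top. Origin: centre of the foot's underside; +x to the heel (x = 41 to 65), z up. Centre of mass at x = +8. Can be gripped across its 44 width from above.
- blue_bracket_heel (a point): Centre of the top face of the blue bracket's heel (at x = 53, z = 43 of the bracket).
- black_bracket: L-shaped angle bracket, painted black, sizes in mm, 0.3 to 0.46 kg. Flat foot 130 long x 44 wide x 22 thick; at one end an upright leg (the heel), 24 long, full width, rises 21 above the foot's top. Origin: centre of the foot's underside; +x to the heel (x = 41 to 65), z up. Centre of mass at x = +8. Can be gripped across its 44 width from above.
- black_bracket_heel (a point): Centre of the top face of the black bracket's heel (at x = 53, z = 43 of the bracket).
- flask: Bystander, loose: conical glass flask, 60 across, 97 tall (mm). Origin: centre of its underside.
- beaker: Bystander, loose: clear beaker, 83 across, 111 tall (mm). Origin: centre of its underside.
- dish: Bystander, loose: petri dish, 62 across, 16 tall (mm). Origin: centre of its underside.
- bottle: Bystander, loose: bottle with a blue cap, 56 across, 101 tall (mm). Origin: centre of its underside.
- tape: Bystander, loose: roll of green tape, 42 across, 19 tall (mm). Origin: centre of its underside.
- slide_box: Bystander, loose: small blue and white cardboard box, 40 x 64 x 28 (mm). Origin: centre of its underside.
- timer: Bystander, loose: bench timer, 58 x 72 x 19 (mm). Origin: centre of its underside.
There are look-alikes about, which are no part of the job. What is shaped like the stand but green is not meant.

How it is judged:
By the outcome, as a careful person would: the job done as asked, in the order asked, and still so for the second after the job is handed in, with the robot touching nothing.
It also fails if it takes over 72 s, if anything falls off the work surface, if the arm or the gripper's body presses on something with over 40 N, if the wrist force passes 120 N, or if a joint passes its speed limit or range.

## Working session

There is one attempt and no reset: what is moved stays moved. The work goes in short steps, Python scripts to look and compute and a tool call to move; the robot and the scene stay as the last step left them, time stands still between calls to the robot, and variables do not carry over. Pictures are saved under pics/ and viewed, at most 10 in all, crops included, and the job is handed in when it is done.

Besides the shell and the picture viewer there is one more tool, called after "Call:" by a JSON object that holds its "api" and its "payload", one argument or row to a line. arm_command: Moves the arm, as the interface text tells. Its arguments: {"type":"object","properties":{"moves":{"type":"array"},"fingers":{"type":"number"},"squeeze":{"type":"number"}},"required":["moves"]}

```bash
ls; mkdir -p pics; python3 - <<'E'
from bench import r
import cv2
for n in("top","side"):
    cv2.imwrite(f"pics/{n}0.png",r.camera(n)[:,:,::-1]); print(r.camera_info(n))
s=r.read_state(); print(s)
E
```

```text
pics
{'fx': 497.624000662178, 'fy': 497.624000662178, 'cx': 313.0028461715906, 'cy': 194.98967264412508, 'origin': array([ 0.40449358, -0.0978566 ,  1.86455613]), 'attitude': array([ 0.03254851, -0.02775278, -0.69722083,  0.71557913])}
{'fx': 439.6418443494824, 'fy': 439.6418443494824, 'cx': 320.4440349894043, 'cy': 194.62262196298002, 'origin': array([ 0.41452095, -1.22332333,  0.70996353]), 'attitude': array([ 0.51250181, -0.03499241, -0.04877246,  0.85658547])}
{'time': 0.1, 'joint_positions': array([ 1.32641604,  0.33281169, -0.06469756,  1.46083431,  0.02161469,
        1.34990791, -0.0885324 ]), 'joint_vel': array([-0.00093409, -0.00261708, -0.00044632, -0.00296703, -0.00101929,
        0.00024441,  0.00055261]), 'joint_torque': array([ 1.49919713e-03, -6.24552727e+01,  2.48154189e-02, -3.90721714e+01,
       -6.14422979e-02,  3.66291613e-02,  1.15379094e-04]), 'ee_pos': array([ 0.13739502, -0.60936315,  0.22184261]), 'eef_rot': array([ 9.93858492e-01,  1.10656662e-01, -1.05564381e-04, -6.23799378e-04]), 'ft_force': array([ 0.10777092, -0.15651025,  0.31868964]), 'torque': array([-0.04161531, -0.02300772, -0.04953008]), 'grip_force': 0.0, 'width': 0.08696389211654747}
```

View pics/top0.png

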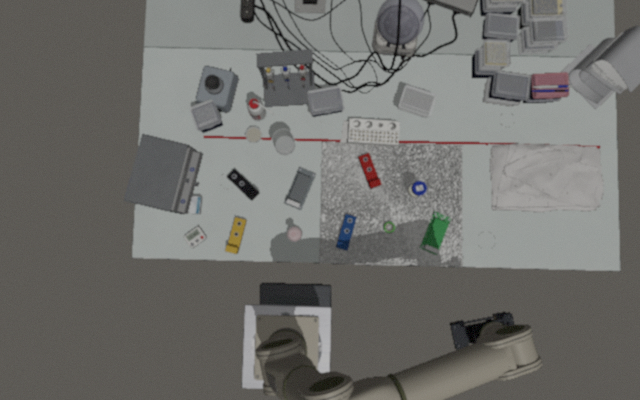

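View pics/side0.png

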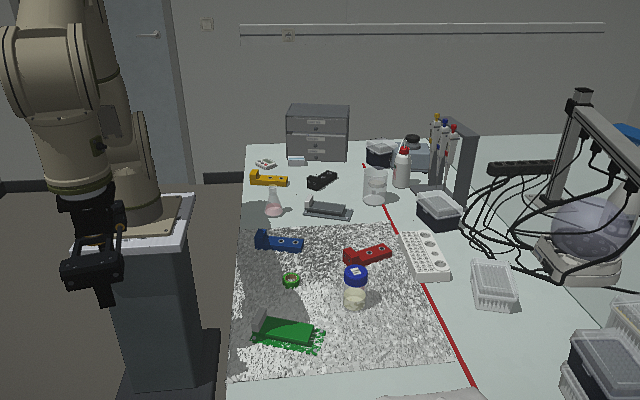

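Top view: yellow (236,235), red (370,170), blue (346,231), black (242,184), grey stand (299,187). Possible confusions: the green stand at (435,232), which I reject by its colour, the grey drawer box (165,175) and the grey racks (325,100). Next is one close crop to check the choice.

```bash
python3 - <<'E'
import cv2,numpy as np
a=cv2.imread("pics/top0.png")[145:265,215:395]; b=cv2.imread("pics/side0.png")[155:275,240:400]
a=cv2.resize(a,None,fx=4.4,fy=4.4,interpolation=cv2.INTER_CUBIC);cv2.imwrite("pics/c1.png",cv2.convertScaleAbs(a,alpha=1.4))
b=cv2.resize(b,None,fx=5,fy=5,interpolation=cv2.INTER_CUBIC);cv2.imwrite("pics/c2.png",cv2.convertScaleAbs(b,alpha=1.4))
E
```

```text
(no output)
```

View pics/c1.png

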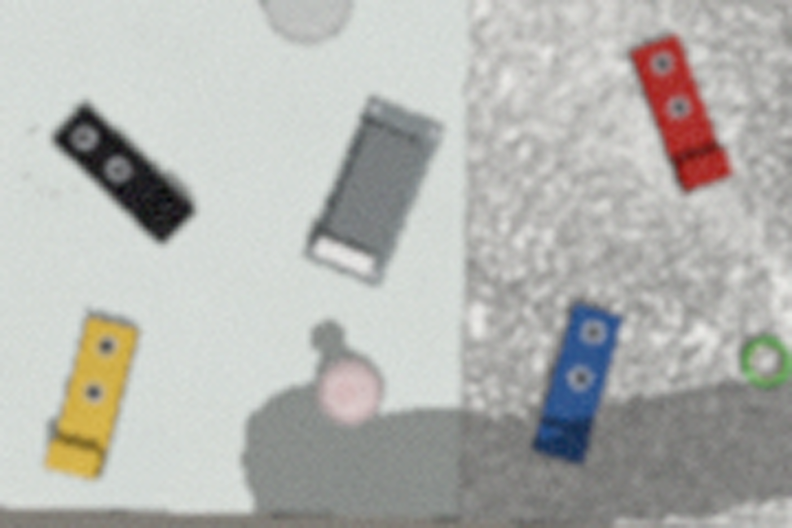

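View pics/c2.png

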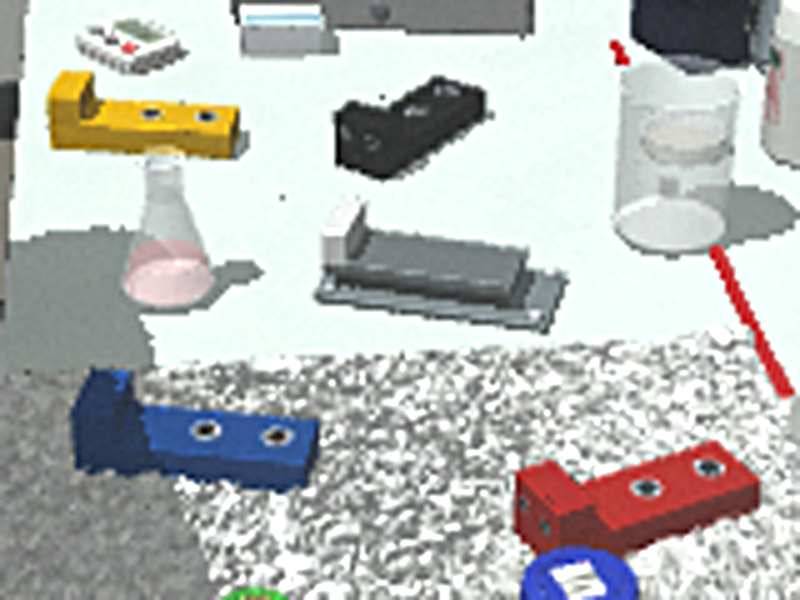

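Top crop: heels of yellow (73,460), blue (560,440), red (710,175), black (180,225), with the white stop at (342,255). The stand is grey and all four brackets have feet down. Now I fit the poses from corners in both views.

```bash
cat > h.py <<'E'
import numpy as np
from scipy.spatial.transform import Rotation as R
from scipy.optimize import least_squares
from bench import r
I={n:r.camera_info(n) for n in("top","side")}
def proj(n,P):
    i=I[n]; p=(np.atleast_2d(P)-i["origin"])@R.from_quat(i["attitude"]).as_matrix()
    return np.c_[i["cx"]+i["fx"]*p[:,0]/-p[:,2], i["cy"]+i["fy"]*p[:,1]/p[:,2]]
def place(q,L):  # q=x,y,yaw(deg),z
    L=np.array(L,float)/1000; c,s=np.cos(np.radians(q[2])),np.sin(np.radians(q[2]))
    return np.c_[q[0]+c*L[:,0]-s*L[:,1], q[1]+s*L[:,0]+c*L[:,1], L[:,2]+(q[3] if len(q)>3 else 0)]
def fit(obs,q0):  # obs {cam:([local],[px])}
    def f(q): return np.concatenate([(proj(n,place(q,l))-np.array(p)).ravel() for n,(l,p) in obs.items()])
    return least_squares(f,q0,x_scale=[.01,.01,1],loss="soft_l1")
E
cat > fit0.py <<'E'
from h import *
T=lambda p:np.array(p,float)/4.4+[215-.4,145-.4]; S=lambda p:np.array(p,float)/5+[240-.4,155-.4]
t=[(65,22,43),(65,-22,43),(-65,22,22),(-65,-22,22)]
D={
"yellow":({"top":(t,T([(100,478),(45,467),(137,328),(88,317)])),"side":([(65,22,0),(-65,22,22),(-65,22,0),(65,-22,43),(-65,-22,22)],S([(52,148),(234,132),(236,157),(60,73),(238,105)]))},[.3,.15,190]),
"blue":({"top":(t,T([(582,462),(533,450),(621,317),(573,302)])),"side":([(65,22,0),(-65,22,22),(-65,22,0),(-65,-22,22)],S([(76,468),(310,460),(306,490),(320,420)]))},[.3,-.2,190]),
"red":({"top":(t,T([(732,177),(686,192),(677,37),(631,50)])),"side":([(65,-22,0),(65,-22,43),(-65,22,22),(-65,-22,22),(-65,22,0)],S([(520,525),(518,472),(757,487),(717,440),(757,512)]))},[.5,-.3,160]),
"black":({"top":(t,T([(195,210),(163,243),(87,104),(54,137)])),"side":([(-65,22,22),(-65,22,0),(65,22,0),(65,-22,0),(65,-22,43)],S([(487,90),(485,117),(385,178),(338,165),(337,108)]))},[.5,.1,230]),
"stand":({"top":([(75,35,3),(75,-35,3),(-75,35,3),(-75,-35,3),(72,25,46),(72,-25,46),(55,25,46),(55,-25,46)],T([(379,284),(306,256),(443,125),(372,96),(369,277),(308,258),(377,257),(316,235)])),"side":([(75,35,0),(-75,35,0),(-75,-35,3),(72,25,46)],S([(316,298),(548,330),(568,275),(322,230)]))},[.45,-.1,160])}
for k,(o,q) in D.items():
    for sel in (o,{"top":o["top"]},{"side":o["side"]}):
        f=fit(sel,q); print(k,f.x.round(4),"max px",abs(f.fun).max().round(2), f.fun.round(1) if sel is o else "")
E
python3 fit0.py
```

```text
yellow [  0.4072   0.1972 169.2356] max px 0.92 [-0.4  0.3  0.4  0.2 -0.  -0.3 -0.4 -0.4 -0.1  0.9 -0.3  0.  -0.5  0.6
  0.1 -0.3  0.6 -0. ]
yellow [  0.407    0.1968 168.7971] max px 0.41 
yellow [  0.4073   0.1988 170.0983] max px 0.85 
blue [  0.4294  -0.2058 165.5898] max px 1.63 [-0.3  0.8 -0.8  0.2 -0.1 -0.4 -0.6 -0.2  0.1  1.6 -0.4  0.6  0.5  1.3
  0.3 -0.4]
blue [  0.4298  -0.2074 165.5853] max px 0.71 
blue [  0.4297  -0.201  164.0431] max px 0.98 
red [  0.6591  -0.2893 200.6482] max px 2.53 [ 0.1 -0.5 -0.7 -0.   0.1 -0.8 -0.5  0.1 -2.   2.5 -1.  -0.2  1.2 -0.9
 -0.2  0.2  0.5  0.8]
red [  0.658   -0.2902 200.536 ] max px 0.48 
red [  0.6604  -0.2876 200.993 ] max px 2.2 
black [5.963000e-01 1.788000e-01 2.282976e+02] max px 1.3 [ 0.1 -1.3 -1.  -0.1  0.1 -0.4 -0.6  0.7  0.2  0.2  0.5  0.2  0.1  1.3
 -0.8  0.5 -0.6  0.9]
black [5.954000e-01 1.776000e-01 2.275926e+02] max px 0.84 
black [5.97200e-01 1.83800e-01 2.28905e+02] max px 0.65 
stand [ 5.89200e-01 -3.14000e-02  1.59675e+02] max px 0.93 [-0.1  0.7 -0.8  0.1  0.2 -0.1 -0.9 -0.4 -0.4 -0.2  0.8 -0.9 -0.5  0.1
  0.7  0.  -0.5  0.9  0.1  0.8 -0.  -0.1 -0.1  0.4]
stand [ 5.888000e-01 -3.210000e-02  1.596236e+02] max px 0.94 
stand [ 5.901000e-01 -2.840000e-02  1.589627e+02] max px 0.47
```

```bash
cat >> h.py <<'E'
STAND=np.array([.5892,-.0314]); SY=159.7
BR={"yellow":(.4072,.1972,169.2),"blue":(.4294,-.2062,165.4),"red":(.6589,-.2897,200.6),"black":(.5960,.1785,228.0)}
def off(p,yaw,d): return np.array(p[:2])+d*np.array([np.cos(np.radians(yaw)),np.sin(np.radians(yaw))])
def tool():
    s=r.read_state(); x=R.from_quat(s["eef_rot"]).as_matrix()[:,0]
    return s, np.r_[s["ee_pos"],np.degrees(np.arctan2(x[1],x[0]))]
def plan(*W,step=4.0,cur=None,turn=7.0):
    """waypoints (x,y,z,toolyaw,[step]); prints rounded rows in the tool frame"""
    s,c=tool() if cur is None else (None,np.array(cur,float)); 
    if s: print("t",round(s["time"],2),"at",c.round(4),"F",s["ft_force"].round(1),"w",round(s["width"],4))
    rows=[]
    for w in W:
        st=w[4] if len(w)>4 else step; w=np.array(w[:4],float); w[3]=c[3]+((w[3]-c[3]) if abs(w[3]-c[3])<200 else (w[3]-c[3]+180)%360-180)
        n=max(1,int(np.ceil(max(np.linalg.norm(w[:3]-c[:3])*100/st,abs(w[3]-c[3])/turn)))); a=c.copy()
        for k in range(1,n+1):
            g=a+(w-a)*k/n; d=(g-c)[:3]*100; y=np.radians(c[3])
            X=np.array([np.cos(y),np.sin(y),0]);Y=np.array([np.sin(y),-np.cos(y),0])
            m=[round(d@X,1),round(d@Y,1),round(-d[2],1),round(-(g-c)[3],0)]
            rows.append(m); c[:3]+=(m[0]*X+m[1]*Y+np.array([0,0,-m[2]]))/100; c[3]-=m[3]
    for i in range(0,len(rows),12): print([v+0 for q in rows[i:i+12] for v in q])
    print("end",c.round(4))
E
python3 - <<'E'
from h import *
from scipy.optimize import least_squares as L
# beaker top/flask top px
for n,px,z in(("beaker",(285,142),.06),("flask",(294,233),.05),("bottle",(419,187),.1)):
    print(n,L(lambda q:(proj("top",[*q,z])-px).ravel(),[.5,0]).x.round(3))
p=off(BR["yellow"],169.2,.008);print(p)
plan((.45,-.25,.2,-5),(*p,.10,-10.8))
E
```

```text
beaker [0.751 0.024]
flask [ 0.419 -0.018]
bottle [ 0.593 -0.46 ]
[0.3993417  0.19869905]
t 0.1 at [ 0.1374 -0.6094  0.2218 12.7063] F [ 0.1 -0.2  0.3] w 0.087
[np.float64(3.2), np.float64(-2.3), np.float64(0.2), np.float64(1.0), np.float64(3.2), np.float64(-2.5), np.float64(0.2), np.float64(2.0), np.float64(3.0), np.float64(-2.5), np.float64(0.1), np.float64(1.0), np.float64(3.1), np.float64(-2.5), np.float64(0.2), np.float64(2.0), np.float64(2.9), np.float64(-2.7), np.float64(0.2), np.float64(1.0), np.float64(2.9), np.float64(-2.7), np.float64(0.2), np.float64(2.0), np.float64(2.8), np.float64(-2.8), np.float64(0.2), np.float64(1.0), np.float64(2.7), np.float64(-2.9), np.float64(0.2), np.float64(2.0), np.float64(2.7), np.float64(-3.0), np.float64(0.1), np.float64(1.0), np.float64(2.6), np.float64(-3.0), np.float64(0.2), np.float64(2.0), np.float64(2.4), np.float64(-3.1), np.float64(0.2), np.float64(1.0), np.float64(2.5), np.float64(-3.1), np.float64(0.2), np.float64(2.0)]
[np.float64(-0.8), np.float64(-3.7), np.float64(0.8), np.float64(0.0), np.float64(-0.7), np.float64(-3.7), np.float64(0.9), np.float64(1.0), np.float64(-0.9), np.float64(-3.6), np.float64(0.8), np.float64(0.0), np.float64(-0.8), np.float64(-3.7), np.float64(0.8), np.float64(1.0), np.float64(-0.9), np.float64(-3.7), np.float64(0.9), np.float64(0.0), np.float64(-0.9), np.float64(-3.6), np.float64(0.8), np.float64(1.0), np.float64(-1.0), np.float64(-3.7), np.float64(0.8), np.float64(0.0), np.float64(-0.9), np.float64(-3.6), np.float64(0.9), np.float64(1.0), np.float64(-1.0), np.float64(-3.6), np.float64(0.8), np.float64(0.0), np.float64(-1.1), np.float64(-3.6), np.float64(0.8), np.float64(1.0), np.float64(-1.0), np.float64(-3.7), np.float64(0.9), np.float64(0.0), np.float64(-1.1), np.float64(-3.6), np.float64(0.8), np.float64(1.0)]
end [  0.3997   0.199    0.0998 -11.2937]
```

Call:
{"api": "arm_command", "payload": {
  "moves": [3.2, -2.3, 0.2, 1, 3.2, -2.5, 0.2, 2, 3.0, -2.5, 0.1, 1, 3.1, -2.5, 0.2, 2, 2.9, -2.7, 0.2, 1, 2.9, -2.7, 0.2, 2, 2.8, -2.8, 0.2, 1, 2.7, -2.9, 0.2, 2, 2.7, -3.0, 0.1, 1, 2.6, -3.0, 0.2, 2, 2.4, -3.1, 0.2, 1, 2.5, -3.1, 0.2, 2],
  "fingers": 100,
  "squeeze": 45
}}

```text
time: 1.1
ee_pos: [0.451, -0.2487, 0.2004]
eef_rot: [0.999, -0.047, -0.0, 0.0]
ft_force: [1.8, -0.8, 0.2]
width: 0.0869
grip_force: 0.0
```

Call:
{"api": "arm_command", "payload": {
  "moves": [-0.8, -3.7, 0.5, 0, -0.7, -3.7, 0.5, 1, -0.9, -3.6, 0.5, 0, -0.8, -3.7, 0.5, 1, -0.9, -3.7, 0.5, 0, -0.9, -3.6, 0.5, 1, -1.0, -3.7, 0.8, 0, -0.9, -3.6, 0.9, 1, -1.0, -3.6, 1.0, 0, -1.1, -3.6, 1.2, 1, -1.0, -3.7, 1.2, 0, -1.1, -3.6, 1.2, 1]
}}

```text
time: 2.1
ee_pos: [0.3994, 0.2003, 0.1072]
eef_rot: [0.995, -0.099, 0.001, 0.0]
ft_force: [0.6, -1.2, 0.0]
width: 0.087
grip_force: 0.0
```

```bash
sed -i 's/\[v+0 for/[float(v)+0 for/' h.py; python3 - <<'E'
from h import *
p=off(BR["yellow"],169.2,.008)
plan((*p,.045,-10.8),(*p,.005,-10.8,2))
E
```

```text
t 2.1 at [  0.3994   0.2003   0.1072 -11.31  ] F [ 0.6 -1.2  0. ] w 0.087
[0.0, 0.1, 3.1, 0.0, 0.0, 0.1, 3.1, -1.0, 0.0, 0.0, 1.3, 0.0, 0.0, 0.0, 1.4, 0.0, 0.0, 0.0, 1.3, 0.0]
end [ 3.990e-01  1.984e-01  5.200e-03 -1.031e+01]
```

Call:
{"api": "arm_command", "payload": {
  "moves": [0, 0.1, 3.1, 0, 0, 0.1, 3.1, -1, 0, 0, 1.3, 0, 0, 0, 1.4, 0, 0, 0, 1.3, 0, 0, 0, 0, 0]
}}

```text
time: 2.6
ee_pos: [0.3977, 0.196, 0.0033]
eef_rot: [0.996, -0.09, -0.002, 0.001]
ft_force: [-0.6, -0.4, -0.0]
width: 0.0868
grip_force: 0.0
```

Call:
{"api": "arm_command", "payload": {
  "moves": [0, 0, 0, 0, 0, 0, 0, 0, 0, 0, 0, 0, 0, 0, 0, 0, 0, 0, 0, 0, 0, 0, 0, 0, 0, 0, 0, 0, 0, 0, 0, 0],
  "fingers": 30,
  "squeeze": 45
}}

```text
time: 3.27
ee_pos: [0.3997, 0.1971, 0.0058]
eef_rot: [0.996, -0.09, 0.0, -0.0]
ft_force: [0.2, 2.0, 1.7]
width: 0.0436
grip_force: 44.7
```

```bash
python3 - <<'E'
from h import *
s,c=tool(); print(c,s["width"],s["grip_force"],s["ft_force"])
cv=__import__("cv2")
cv.imwrite("pics/g1.png",cv.resize(r.camera("side")[130:250,240:400,::-1],None,fx=5,fy=5,interpolation=cv.INTER_CUBIC))
# place: bracket origin stand x=-14.5, heel to -x => grasp at stand x -14.5-8
g=off(STAND,SY,-.0225)
plan((c[0],c[1],.17,c[3]),(.5,.1,.17,80,3.5),(*g,.12,159.7))
E
```

```text
[ 3.99655947e-01  1.97100982e-01  5.76928238e-03 -1.02860356e+01] 0.043582922952327886 44.69631850719452 [0.24107083 2.03647979 1.72054206]
t 3.32 at [ 3.99700e-01  1.97100e-01  5.80000e-03 -1.02828e+01] F [-0.5  1.2  2.7] w 0.0437
[0.0, 0.0, -3.3, 0.0, 0.0, 0.0, -3.3, 0.0, 0.0, 0.0, -3.3, 0.0, 0.0, 0.0, -3.2, 0.0, 0.0, 0.0, -3.3, 0.0, 0.9, 0.6, 0.0, -7.0, 0.8, 0.7, 0.0, -7.0, 0.7, 0.8, 0.0, -7.0, 0.6, 0.9, 0.0, -7.0, 0.6, 0.9, 0.0, -7.0, 0.3, 1.0, 0.0, -7.0, 0.3, 1.1, 0.0, -7.0]
[0.1, 1.0, 0.0, -7.0, 0.0, 1.1, 0.0, -7.0, -0.1, 1.1, 0.0, -6.0, -0.2, 1.0, 0.0, -7.0, -0.4, 1.0, 0.0, -7.0, -0.5, 1.0, 0.0, -7.0, -1.0, 1.1, 0.4, -7.0, -1.1, 1.0, 0.4, -6.0, -1.2, 0.9, 0.4, -7.0, -1.3, 0.7, 0.5, -7.0, -1.3, 0.5, 0.4, -6.0, -1.5, 0.4, 0.4, -7.0]
[-1.4, 0.3, 0.4, -7.0, -1.5, 0.0, 0.4, -6.0, -1.5, -0.1, 0.4, -7.0, -1.4, -0.3, 0.4, -7.0, -1.4, -0.5, 0.5, -6.0, -1.4, -0.6, 0.4, -7.0]
end [ 6.103000e-01 -3.940000e-02  1.198000e-01  1.597172e+02]
```

View pics/g1.png

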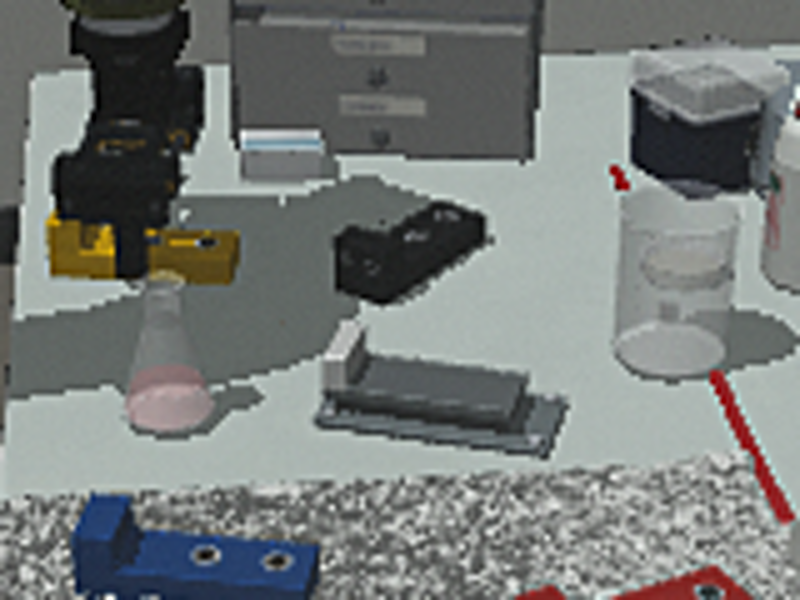

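The crop shows the gripper holding the yellow foot at about (130,250), with the heel free at the left. The grip is good.

Call:
{"api": "arm_command", "payload": {
  "moves": [0, 0, -3.3, 0, 0, 0, -3.3, 0, 0, 0, -3.3, 0, 0, 0, -3.2, 0, 0, 0, -3.3, 0, 0.9, 0.6, 0, -7, 0.8, 0.7, 0, -7, 0.7, 0.8, 0, -7, 0.6, 0.9, 0, -7, 0.6, 0.9, 0, -7, 0.3, 1.0, 0, -7, 0.3, 1.1, 0, -7]
}}

```text
time: 4.32
ee_pos: [0.4532, 0.1435, 0.169]
eef_rot: [0.942, 0.334, -0.001, 0.0]
ft_force: [0.1, 0.4, -3.2]
width: 0.0439
grip_force: 44.7
```

Call:
{"api": "arm_command", "payload": {
  "moves": [0.1, 1.0, 0, -7, 0, 1.1, 0, -7, -0.1, 1.1, 0, -6, -0.2, 1.0, 0, -7, -0.4, 1.0, 0, -7, -0.5, 1.0, 0, -7, -1.0, 1.1, 0.4, -7, -1.1, 1.0, 0.4, -6, -1.2, 0.9, 0.4, -7, -1.3, 0.7, 0.5, -7, -1.3, 0.5, 0.4, -6, -1.5, 0.4, 0.4, -7]
}}

```text
time: 5.32
ee_pos: [0.5544, 0.0289, 0.1436]
eef_rot: [0.5, 0.866, -0.001, -0.001]
ft_force: [0.3, 1.2, -3.1]
width: 0.0435
grip_force: 44.7
```

Call:
{"api": "arm_command", "payload": {
  "moves": [-1.4, 0.3, 0.4, -7, -1.5, 0, 0.4, -6, -1.5, -0.1, 0.4, -7, -1.4, -0.3, 0.4, -7, -1.4, -0.5, 0.5, -6, -1.4, -0.6, 0.4, -7, 0, 0, 0, 0]
}}

```text
time: 5.9
ee_pos: [0.6103, -0.0437, 0.1174]
eef_rot: [0.174, 0.985, -0.001, -0.001]
ft_force: [-0.8, -0.7, -3.8]
width: 0.0438
grip_force: 44.7
```

```bash
python3 - <<'E'
from h import *
g=off(STAND,SY,-.0225); print(g,tool()[0]["grip_force"])
import cv2
a=r.camera("top")[145:265,215:395,::-1]; b=r.camera("side")[155:275,240:400,::-1]
cv2.imwrite("pics/t1.png",cv2.resize(b,None,fx=5,fy=5,interpolation=cv2.INTER_CUBIC))
plan((*g,.05,159.7),(*g,.034,159.7,1.))
E
```

```text
[ 0.6103025  -0.03920605] 44.70328867435455
t 6.0 at [ 6.09400e-01 -4.01000e-02  1.18500e-01  1.59548e+02] F [-1.3  1.  -1.6] w 0.0434
[0.0, 0.1, 3.4, 0.0, 0.0, 0.0, 3.5, 0.0, 0.0, 0.0, 0.8, 0.0, 0.0, 0.0, 0.8, 0.0]
end [ 6.09800e-01 -3.92000e-02  3.35000e-02  1.59548e+02]
```

View pics/t1.png

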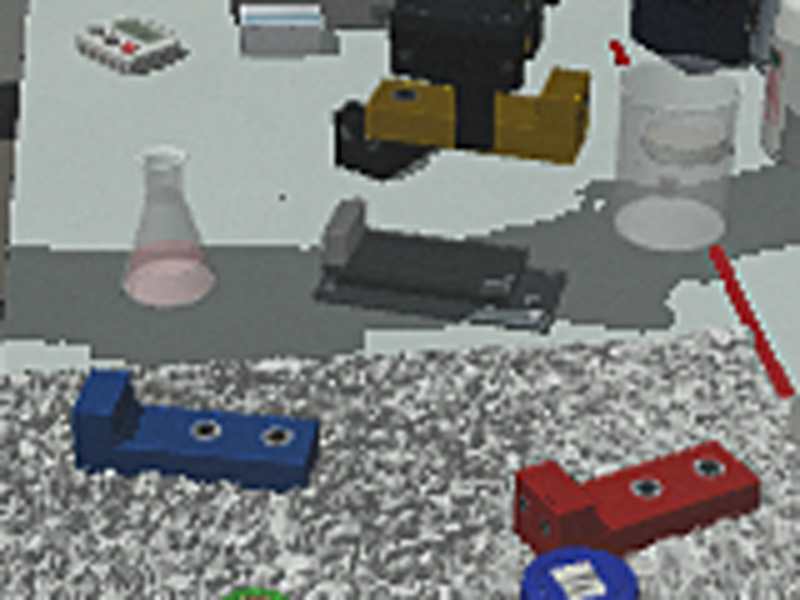

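Side crop: yellow is held level over the stand, with its plain end at (366,138) toward the stop and its heel at (575,160) toward the open end. I'll check the pose by fitting it.

```bash
python3 - <<'E'
from h import *
S=lambda p:np.array(p,float)/5+[240-.4,155-.4]
l=np.array([(-65,-22,0),(-65,-22,22),(65,-22,0),(65,22,43),(-65,22,22)],float)
l[:,2]+=113
f=fit({"side":(l,S([(366,138),(367,103),(574,164),(589,72),(388,80)]))},[.6,-.03,-20])
q=f.x;print(q,f.fun.round(1)); d=q[:2]-STAND;y=np.radians(SY);print("stand frame mm",1000*d@[np.cos(y),np.sin(y)],1000*d@[-np.sin(y),np.cos(y)])
print(tool()[1])
E
```

```text
[  0.60796079  -0.04044905 -22.95627919] [-0.2 -0.1 -0.4  0.4  0.2  0.5  0.9 -0.2 -0.4 -0.9]
stand frame mm -20.734979331992427 1.9782176210607272
[ 6.09447787e-01 -4.01315859e-02  1.18542829e-01  1.59548032e+02]
```

Call:
{"api": "arm_command", "payload": {
  "moves": [0.2, 0.1, 3.4, 0, 0, 0, 3.2, 0, 0, 0, 1.0, 0, 0, 0, 0.6, 0, 0, 0, 0, 0, 0, 0, 0, 0]
}}

```text
time: 6.5
ee_pos: [0.6093, -0.0377, 0.0391]
eef_rot: [0.176, 0.984, 0.0, 0.001]
ft_force: [0.2, -0.6, -2.3]
width: 0.044
grip_force: 44.7
```

Call:
{"api": "arm_command", "payload": {
  "moves": [0, 0, 0.2, 0, 0, 0, 0.1, 0, 0, 0, 0, 0, 0, 0, 0, 0]
}}

```text
time: 6.83
ee_pos: [0.6088, -0.0383, 0.0351]
eef_rot: [0.176, 0.984, -0.0, 0.0]
ft_force: [0.1, -0.7, -3.0]
width: 0.0436
grip_force: 44.7
```

Call:
{"api": "arm_command", "payload": {
  "moves": [0, 0, 0.1, 0, 0, 0, 0, 0, 0, 0, 0, 0]
}}

```text
time: 7.08
ee_pos: [0.6085, -0.0382, 0.0335]
eef_rot: [0.176, 0.984, -0.0, -0.0]
ft_force: [0.3, 0.6, -2.8]
width: 0.0437
grip_force: 44.7
```

Call:
{"api": "arm_command", "payload": {
  "moves": [0, 0, 0.1, 0, 0, 0, 0, 0, 0, 0, 0.1, 0, 0, 0, 0, 0, 0, 0, 0, 0]
}}

```text
time: 7.5
ee_pos: [0.6085, -0.0382, 0.0314]
eef_rot: [0.176, 0.984, -0.0, -0.0]
ft_force: [-0.5, 1.1, -3.8]
width: 0.0439
grip_force: 44.7
```

Call:
{"api": "arm_command", "payload": {
  "moves": [0, 0, 0.1, 0, 0, 0, 0, 0, 0, 0, 0, 0]
}}

```text
time: 7.75
ee_pos: [0.6086, -0.0381, 0.0309]
eef_rot: [0.176, 0.984, -0.0, 0.0]
ft_force: [-2.2, -1.1, 1.8]
width: 0.0437
grip_force: 44.7
```

Contact felt. Releasing and backing off.

Call:
{"api": "arm_command", "payload": {
  "moves": [0, 0, 0, 0, 0, 0, 0, 0, 0, 0, 0, 0, 0, 0, 0, 0, 0, 0, -1, 0, 0, 0, -3.5, 0, 0, 0, -4, 0, 0, 0, -4, 0, 0, 0, -3, 0],
  "fingers": 100
}}

```text
time: 8.5
ee_pos: [0.609, -0.0375, 0.1897]
eef_rot: [0.176, 0.984, 0.0, 0.001]
ft_force: [0.1, 0.2, -0.2]
width: 0.0857
grip_force: 0.0
```

```bash
python3 - <<'E'
from h import *
p=off(BR["red"],200.6,.008); print(p,np.degrees(tool()[0]["joint_positions"]).round())
plan((.65,-.2,.17,20.6+80),(*p,.08,20.6))
E
```

```text
[ 0.65141152 -0.29251473] [ 42.  29. -58.  87.  25.  78.  52.]
t 8.5 at [ 6.09000e-01 -3.75000e-02  1.89700e-01  1.59749e+02] F [ 0.1  0.2 -0.2] w 0.0857
[-1.1, -1.5, 0.2, 7.0, -1.2, -1.4, 0.2, 6.0, -1.4, -1.3, 0.3, 7.0, -1.5, -1.1, 0.2, 6.0, -1.6, -0.9, 0.2, 7.0, -1.7, -0.7, 0.2, 6.0, -1.8, -0.6, 0.2, 7.0, -1.8, -0.3, 0.3, 7.0, -1.9, 0.0, 0.2, 6.0, -0.8, -0.1, 0.7, 7.0, -0.7, -0.1, 0.8, 6.0, -0.8, 0.1, 0.7, 7.0]
[-0.8, 0.1, 0.8, 7.0, -0.7, 0.2, 0.7, 6.0, -0.7, 0.3, 0.8, 7.0, -0.7, 0.4, 0.7, 7.0, -0.6, 0.5, 0.8, 6.0, -0.6, 0.5, 0.7, 7.0, -0.5, 0.6, 0.8, 7.0, -0.4, 0.6, 0.7, 6.0, -0.4, 0.7, 0.8, 7.0]
end [ 0.651  -0.2928  0.0797 20.749 ]
```

Call:
{"api": "arm_command", "payload": {
  "moves": [-1.1, -1.5, 0.2, 7, -1.2, -1.4, 0.2, 6, -1.4, -1.3, 0.3, 7, -1.5, -1.1, 0.2, 6, -1.6, -0.9, 0.2, 7, -1.7, -0.7, 0.2, 6, -1.8, -0.6, 0.2, 7, -1.8, -0.3, 0.3, 7, -1.9, 0, 0.2, 6, -0.8, -0.1, 0.7, 7, -0.7, -0.1, 0.8, 6, -0.8, 0.1, 0.7, 7]
}}

```text
time: 9.5
ee_pos: [0.6506, -0.224, 0.144]
eef_rot: [0.764, 0.646, 0.0, 0.0]
ft_force: [0.0, 0.5, -0.2]
width: 0.0872
grip_force: 0.0
```

Call:
{"api": "arm_command", "payload": {
  "moves": [-0.8, 0.1, 0.8, 7, -0.7, 0.2, 0.7, 6, -0.7, 0.3, 0.8, 7, -0.7, 0.4, 0.7, 7, -0.6, 0.5, 0.8, 6, -0.6, 0.5, 0.7, 7, -0.5, 0.6, 0.8, 7, -0.4, 0.6, 0.7, 6, -0.4, 0.7, 0.8, 7, 0, 0, 0, 0, 0, 0, 0, 0]
}}

```text
time: 10.42
ee_pos: [0.6502, -0.2934, 0.0758]
eef_rot: [0.983, 0.181, -0.0, -0.0]
ft_force: [-0.1, 0.6, 0.4]
width: 0.0869
grip_force: 0.0
```

```bash
python3 - <<'E'
from h import *
import cv2
a=r.camera("top")[150:210,270:350,::-1]; b=r.camera("side")[160:230,290:370,::-1]
k=lambda i:cv2.convertScaleAbs(cv2.resize(i,None,fx=8,fy=8,interpolation=cv2.INTER_CUBIC)[:560,:400*2//2],alpha=1.3)
A=cv2.resize(a,(480,360),interpolation=cv2.INTER_CUBIC)
B=cv2.resize(b,(640,560),interpolation=cv2.INTER_CUBIC)
cv2.imwrite("pics/p1top.png",A);cv2.imwrite("pics/p1side.png",B)
A2=cv2.resize(r.camera("top")[155:225,272:322,::-1],(400,560),interpolation=cv2.INTER_CUBIC)
B2=cv2.resize(r.camera("side")[160:230,300:360,::-1],(400,467),interpolation=cv2.INTER_CUBIC)
C=np.zeros((560,800,3),np.uint8);C[:,:400]=A2;C[:467,400:]=B2;cv2.imwrite("pics/p1.png",cv2.convertScaleAbs(C,alpha=1.3))
p=off(BR["red"],200.6,.008)
plan((*p,.03,20.6),(*p,.005,20.6,1.5))
E
```

```text
t 10.62 at [ 0.6509 -0.2927  0.0765 20.8948] F [-0.1  0.3  0.1] w 0.0872
[0.0, 0.0, 2.3, 0.0, 0.1, 0.0, 2.4, 0.0, 0.0, 0.0, 1.2, 0.0, 0.0, 0.0, 1.3, 0.0]
end [ 6.51800e-01 -2.92300e-01  4.50000e-03  2.08948e+01]
```

View pics/p1.png

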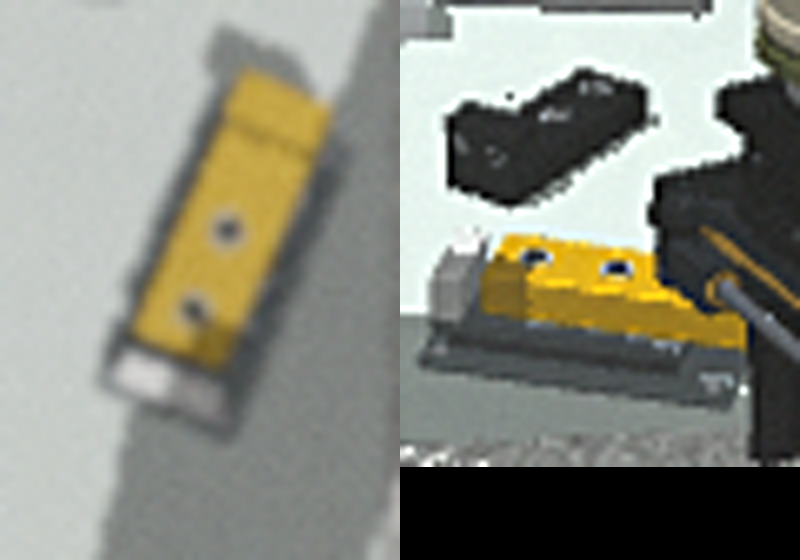

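Left (top view): yellow lies on the stand with its heel at (290,100), plain end at (180,350) and stop at (175,390). Right (side view): it lies flat with a small gap. Next I fit it and go on to red.

```bash
cat >> h.py <<'E'
def rel(q,st=STAND):
    d=(np.array(q[:2])-st)*1000;y=np.radians(SY);return np.round([d@[np.cos(y),np.sin(y)],d@[-np.sin(y),np.cos(y)]],1)
E
python3 - <<'E'
from h import *
T=lambda p:np.array(p,float)/8+[272-.45,155-.45]
l=np.array([(65,22,43),(65,-22,43),(-65,22,22),(-65,-22,22)],float);l[:,2]+=25
f=fit({"top":(l,T([(245,68),(332,103),(132,333),(228,365)]))},[.6,-.03,-20])
print(f.x,f.fun.round(1),rel(f.x),rel(f.x,np.array([.5888,-.0321])))
E
```

```text
[  0.60617788  -0.03775521 -21.04795049] [-0.1 -0.3  0.1 -0.1  0.5 -0.1 -0.5  0.5] [-18.1   0.1] [-18.3  -0.7]
```

Call:
{"api": "arm_command", "payload": {
  "moves": [0, 0, 2.3, 0, 0.1, 0, 2.3, 0, 0, 0, 1.2, 0, 0, 0, 1.2, 0, 0, 0, 0, 0, 0, 0, 0, 0]
}}

```text
time: 11.12
ee_pos: [0.6514, -0.2929, 0.0058]
eef_rot: [0.984, 0.18, 0.0, -0.0]
ft_force: [0.4, -2.1, 0.2]
width: 0.0868
grip_force: 0.0
```

Call:
{"api": "arm_command", "payload": {
  "moves": [0, 0, 0, 0, 0, 0, 0, 0, 0, 0, 0, 0, 0, 0, 0, 0, 0, 0, 0, 0, 0, 0, 0, 0, 0, 0, 0, 0, 0, 0, 0, 0],
  "fingers": 30
}}

```text
time: 11.78
ee_pos: [0.6512, -0.2931, 0.0056]
eef_rot: [0.984, 0.18, -0.0, 0.0]
ft_force: [-0.3, 0.3, 0.4]
width: 0.0434
grip_force: 44.9
```

```bash
python3 - <<'E'
from h import *
g=off(STAND,SY,.0225); print(g)
c=tool()[1]
plan((*c[:2],.17,c[3]),(*g,.17,-20.3,3.0),(*g,.10,-20.3,3))
E
```

```text
[ 0.5680975  -0.02359395]
t 11.78 at [ 6.51200e-01 -2.93100e-01  5.60000e-03  2.07124e+01] F [-0.3  0.3  0.4] w 0.0434
[0.0, 0.0, -3.3, 0.0, 0.0, 0.0, -3.3, 0.0, 0.0, 0.0, -3.3, 0.0, 0.0, 0.0, -3.3, 0.0, 0.0, 0.0, -3.2, 0.0, 0.2, -2.8, 0.0, 4.0, 0.0, -2.8, 0.0, 4.0, -0.3, -2.8, 0.0, 4.0, -0.4, -2.8, 0.0, 4.0, -0.6, -2.8, 0.0, 5.0, -0.8, -2.7, 0.0, 4.0, -1.1, -2.6, 0.0, 4.0]
[-1.2, -2.6, 0.0, 4.0, -1.4, -2.4, 0.0, 4.0, -1.5, -2.4, 0.0, 4.0, 0.0, 0.0, 2.3, 0.0, 0.0, 0.0, 2.3, 0.0, 0.0, 0.0, 2.4, 0.0]
end [  0.5683  -0.0233   0.0996 -20.2876]
```

Call:
{"api": "arm_command", "payload": {
  "moves": [0, 0, -3.3, 0, 0, 0, -3.3, 0, 0, 0, -3.3, 0, 0, 0, -3.3, 0, 0, 0, -3.2, 0, 0.2, -2.8, 0, 4, 0, -2.8, 0, 4, -0.3, -2.8, 0, 4, -0.4, -2.8, 0, 4, -0.6, -2.8, 0, 5, -0.8, -2.7, 0, 4, -1.1, -2.6, 0, 4]
}}

```text
time: 12.78
ee_pos: [0.5918, -0.1031, 0.1689]
eef_rot: [0.997, -0.074, -0.0, 0.0]
ft_force: [0.3, 1.0, -3.2]
width: 0.0439
grip_force: 44.9
```

Call:
{"api": "arm_command", "payload": {
  "moves": [-1.2, -2.6, 0, 4, -1.4, -2.4, 0, 4, -1.5, -2.4, 0, 4, 0.1, 0, 2.3, 0, 0, 0, 2.3, 0, 0, 0, 2.4, 0, 0, 0, 0, 0, 0, 0, 0, 0, 0, 0, 0, 0]
}}

```text
time: 13.53
ee_pos: [0.5699, -0.0236, 0.1007]
eef_rot: [0.984, -0.176, 0.001, -0.0]
ft_force: [-0.6, -0.2, -3.1]
width: 0.0435
grip_force: 44.9
```

```bash
python3 - <<'E'
from h import *
r.camera("side"); s,c=tool(); print(c,rel(c),s["ft_force"],s["width"])
E
```

```text
[  0.57026575  -0.0236444    0.10116364 -20.2952031 ] [20.4 -0.7] [ 0.02755151 -0.09855144 -3.70357102] 0.04377496717417201
```

Call:
{"api": "arm_command", "payload": {
  "moves": [0, 0, 2.0, 0, 0, 0, 1.5, 0, 0, 0, 0.7, 0, 0, 0, 0, 0, 0, 0, 0.2, 0, 0, 0, 0, 0, 0, 0, 0, 0]
}}

```text
time: 14.17
ee_pos: [0.57, -0.0237, 0.0566]
eef_rot: [0.984, -0.176, 0.001, -0.0]
ft_force: [0.0, 0.1, -3.6]
width: 0.0438
grip_force: 44.9
```

Call:
{"api": "arm_command", "payload": {
  "moves": [0, 0, 0.2, 0, 0, 0, 0, 0, 0, 0, 0.1, 0, 0, 0, 0, 0, 0, 0, 0, 0]
}}

```text
time: 14.58
ee_pos: [0.5693, -0.0237, 0.0525]
eef_rot: [0.984, -0.176, -0.0, 0.0]
ft_force: [-0.1, -0.1, -3.7]
width: 0.0435
grip_force: 44.9
```

Call:
{"api": "arm_command", "payload": {
  "moves": [0, 0, 0.1, 0, 0, 0, 0, 0, 0, 0, 0, 0]
}}

```text
time: 14.83
ee_pos: [0.5693, -0.0237, 0.0515]
eef_rot: [0.984, -0.176, -0.0, 0.0]
ft_force: [-0.1, 0.4, -3.0]
width: 0.0441
grip_force: 44.9
```

Call:
{"api": "arm_command", "payload": {
  "moves": [0, 0, 0.1, 0, 0, 0, 0, 0, 0, 0, 0, 0]
}}

```text
time: 15.08
ee_pos: [0.5695, -0.0237, 0.0508]
eef_rot: [0.984, -0.176, 0.0, 0.0]
ft_force: [-1.2, 0.8, -0.6]
width: 0.0436
grip_force: 44.9
```

Call:
{"api": "arm_command", "payload": {
  "moves": [0, 0, 0.1, 0, 0, 0, 0, 0, 0, 0, 0, 0]
}}

```text
time: 15.33
ee_pos: [0.5695, -0.0237, 0.0507]
eef_rot: [0.984, -0.176, 0.0, 0.0]
ft_force: [-6.7, 0.0, 10.7]
width: 0.0436
grip_force: 44.9
```

Call:
{"api": "arm_command", "payload": {
  "moves": [0, 0, 0, 0, 0, 0, 0, 0, 0, 0, 0, 0, 0, 0, 0, 0, 0, 0, -1, 0, 0, 0, -3.5, 0, 0, 0, -4, 0, 0, 0, -4, 0],
  "fingers": 100
}}

```text
time: 16.0
ee_pos: [0.5687, -0.0235, 0.1764]
eef_rot: [0.984, -0.176, -0.001, -0.0]
ft_force: [1.8, 0.6, 0.4]
width: 0.0846
grip_force: 0.0
```

```bash
python3 - <<'E'
from h import *
p=off(BR["blue"],165.4,.008); print(p)
plan((.5,-.12,.17,-17),(*p,.10,-14.6))
E
```

```text
[ 0.42165833 -0.20418345]
t 16.0 at [  0.5687  -0.0235   0.1764 -20.27  ] F [1.8 0.6 0.4] w 0.0846
[-1.0, 3.8, 0.2, -1.0, -1.1, 3.8, 0.2, -1.0, -1.2, 3.8, 0.2, -1.0, -1.2, 2.6, 1.8, -1.0, -1.3, 2.5, 1.7, 0.0, -1.3, 2.6, 1.8, -1.0, -1.4, 2.6, 1.7, -1.0]
end [  0.4211  -0.2046   0.1004 -14.27  ]
```

Call:
{"api": "arm_command", "payload": {
  "moves": [-1.0, 3.8, 0.2, -1, -1.1, 3.8, 0.2, -1, -1.2, 3.8, 0.2, -1, -1.2, 2.6, 1.8, -1, -1.3, 2.5, 1.7, 0, -1.3, 2.6, 1.8, -1, -1.4, 2.6, 1.7, -1, 0, 0, 0, 0, 0, 0, 0, 0]
}}

```text
time: 16.75
ee_pos: [0.4204, -0.2057, 0.0985]
eef_rot: [0.992, -0.126, -0.001, -0.0]
ft_force: [1.0, 0.9, 0.0]
width: 0.0868
grip_force: 0.0
```

```bash
cat >> h.py <<'E'
def snap(f):
    import cv2
    A2=cv2.resize(r.camera("top")[155:225,272:322,::-1],(400,560),interpolation=cv2.INTER_CUBIC)
    B2=cv2.resize(r.camera("side")[150:220,300:357,::-1],(399,490),interpolation=cv2.INTER_CUBIC)
    C=np.zeros((560,800,3),np.uint8);C[:,:400]=A2;C[:490,400:799]=B2;cv2.imwrite(f,cv2.convertScaleAbs(C,alpha=1.3))
E
python3 - <<'E'
from h import *
snap("pics/p2.png")
p=off(BR["blue"],165.4,.008)+[-.003,0]
plan((*p,.035,-14.6),(*p,.006,-14.6,1.5))
E
```

```text
t 16.85 at [  0.4227  -0.2043   0.0995 -14.2697] F [-0.4 -0.5 -0.1] w 0.0871
[-0.2, 0.0, 3.2, 0.0, -0.2, 0.1, 3.3, 0.0, 0.0, 0.0, 1.4, 0.0, 0.0, 0.0, 1.5, 0.0]
end [ 4.18600e-01 -2.04300e-01  5.50000e-03 -1.42697e+01]
```

View pics/p2.png

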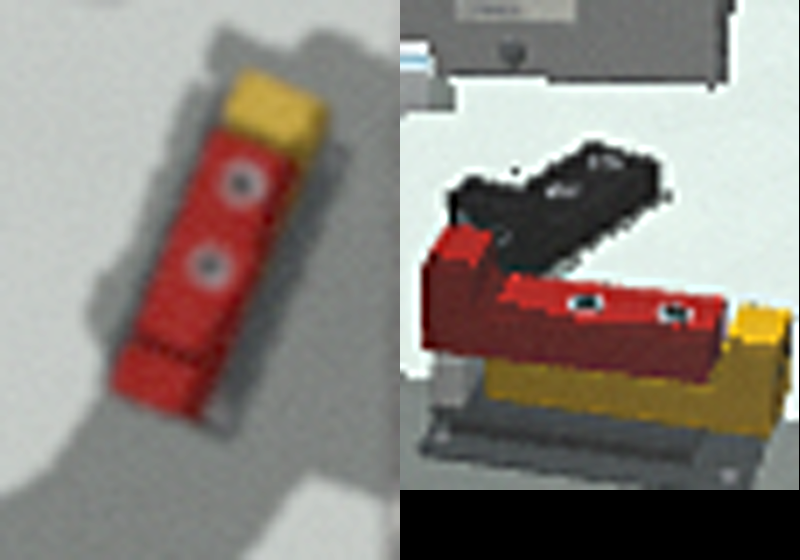

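p2: red lies flat on yellow. Its heel at (155,385) points toward the stop, and its plain end at (258,143) is close to yellow's heel at (275,105). It looks slightly offset to the left, so I'll measure it.

```bash
python3 - <<'E'
from h import *
import cv2
T=lambda p:np.array(p,float)/8+[272-.45,155-.45]
S=lambda p:(np.array(p,float)-[400,0])/7+[300-.43,150-.43]
l=np.array([(65,22,43),(65,-22,43),(-65,22,22),(-65,-22,22)],float);l[:,2]+=47
m=np.array([(65,22,0),(-65,22,22),(-65,22,0),(65,-22,43)],float);m[:,2]+=47
to=(l,T([(200,420),(110,388),(299,160),(215,128)]));so=(m,S([(423,345),(718,327),(708,382),(443,226)]))
for o in({"top":to},{"top":to,"side":so}):
    f=fit(o,[.58,-.03,160]);print(f.x,f.fun.round(1),rel(f.x))
# colour-segment centroids in the top view for red, compared with the prediction at lateral 0
im=r.camera("top")[:,:,:].astype(int)
R_,G,B=im[...,0],im[...,1],im[...,2]
M=(R_>60)&(R_>2*G)&(R_>2*B);M[:,:270]=0;M[:,325:]=0;M[:150]=0;M[225:]=0
ys,xs=np.nonzero(M);print("red centroid",xs.mean(),ys.mean(),M.sum())
def sil(q,z,n="top"):
    out=np.zeros((400*8,640*8),np.uint8)
    for x0,x1,h in((-65,65,22),(41,65,43)):
        P=[(x,y,zz+z) for x in(x0,x1) for y in(-22,22) for zz in(0,h)]
        cv2.fillConvexPoly(out,cv2.convexHull(((proj(n,place(q,P))+.5)*8).astype(np.int32)),1)
    y,x=np.nonzero(out);return x.mean()/8-.5,y.mean()/8-.5,out.sum()/64
for lat in(-5,0,5):
    q=off(off(STAND,SY,.0124),SY+90,lat/1000);print(lat,sil((*q,159.7),47))
E
```

```text
[ 5.78431387e-01 -2.67778053e-02  1.60964316e+02] [ 0.   0.4 -0.2  0.1  0.5 -0.2 -0.3 -0.4] [11.7 -0.6]
[ 5.78473938e-01 -2.55931985e-02  1.61554578e+02] [-0.1  0.4 -0.4  0.2  0.  -0.3 -0.8 -0.4 -0.   1.3 -0.7  2.   0.5  0.4
  0.3 -0.2] [12.1 -1.7]
red centroid 296.92351274787535 189.8498583569405 353
-5 (np.float64(296.2499659806089), np.float64(188.92281000170098), np.float64(459.296875))
0 (np.float64(297.48892723244717), np.float64(189.4466555896387), np.float64(458.4375))
5 (np.float64(298.7829891434638), np.float64(189.94351690126373), np.float64(456.234375))
```

Red is at stand x ≈ 12, lateral ≈ -1, with a gap of ≈ 6 mm. That's good. On to blue.

Call:
{"api": "arm_command", "payload": {
  "moves": [-0.2, 0, 3.2, 0, -0.2, 0.1, 3.2, 0, 0, 0, 1.4, 0, 0, 0, 1.5, 0, 0, 0, 0, 0, 0, 0, 0, 0]
}}

```text
time: 17.4
ee_pos: [0.4183, -0.2038, 0.0059]
eef_rot: [0.992, -0.124, -0.0, -0.0]
ft_force: [0.2, -0.1, 0.1]
width: 0.0871
grip_force: 0.0
```

Call:
{"api": "arm_command", "payload": {
  "moves": [0, 0, 0, 0, 0, 0, 0, 0, 0, 0, 0, 0, 0, 0, 0, 0, 0, 0, 0, 0, 0, 0, 0, 0, 0, 0, 0, 0, 0, 0, 0, 0],
  "fingers": 30
}}

```text
time: 18.07
ee_pos: [0.4176, -0.2048, 0.0056]
eef_rot: [0.992, -0.124, 0.0, 0.0]
ft_force: [-0.2, -0.3, 1.1]
width: 0.0438
grip_force: 44.9
```

```bash
python3 - <<'E'
from h import *
r.camera("top");s,c=tool(); d=c[:2]-(np.array(BR["blue"][:2])+[-.0029,0]); y=np.radians(c[3]+180)
o=1000*d@[np.cos(y),np.sin(y)]; print("offset along bracket",o,s["grip_force"])
g=off(STAND,SY,(-18+2.7-o)/1000); print(g)
plan((*c[:2],.19,c[3]),(.5,-.12,.19,70,3.5),(*g,.19,159.7,3.5),(*g,.14,159.7,3))
E
```

```text
offset along bracket 9.013442193019467 44.8943692445755
[ 0.61200331 -0.0398352 ]
t 18.12 at [ 4.17500e-01 -2.04800e-01  5.60000e-03 -1.42984e+01] F [-0.7 -0.3  2.1] w 0.0438
[0.0, 0.0, -3.7, 0.0, 0.0, 0.0, -3.7, 0.0, 0.0, 0.0, -3.7, 0.0, 0.0, 0.0, -3.6, 0.0, 0.0, 0.0, -3.7, 0.0, 0.5, -0.8, 0.0, -6.0, 0.5, -0.7, 0.0, -7.0, 0.6, -0.7, 0.0, -6.0, 0.7, -0.6, 0.0, -7.0, 0.7, -0.5, 0.0, -6.0, 0.9, -0.4, 0.0, -7.0, 0.8, -0.4, 0.0, -6.0]
[0.9, -0.2, 0.0, -7.0, 0.9, -0.1, 0.0, -6.0, 0.9, -0.1, 0.0, -7.0, 0.9, 0.1, 0.0, -6.0, 0.9, 0.2, 0.0, -7.0, 0.9, 0.3, 0.0, -6.0, 0.9, 0.6, 0.0, -7.0, 0.8, 0.7, 0.0, -7.0, 0.7, 0.8, 0.0, -7.0, 0.6, 0.8, 0.0, -7.0, 0.5, 1.0, 0.0, -7.0, 0.4, 0.9, 0.0, -7.0]
[0.2, 1.1, 0.0, -6.0, 0.2, 1.0, 0.0, -7.0, 0.0, 1.1, 0.0, -7.0, -0.1, 1.0, 0.0, -7.0, -0.3, 1.0, 0.0, -7.0, -0.3, 1.0, 0.0, -7.0, -0.5, 1.0, 0.0, -7.0, 0.0, 0.0, 2.5, 0.0, 0.0, 0.0, 2.5, 0.0]
end [ 6.121000e-01 -3.940000e-02  1.396000e-01  1.597016e+02]
```

Call:
{"api": "arm_command", "payload": {
  "moves": [0, 0, -3.7, 0, 0, 0, -3.7, 0, 0, 0, -3.7, 0, 0, 0, -3.6, 0, 0, 0, -3.7, 0, 0.5, -0.8, 0, -6, 0.5, -0.7, 0, -7, 0.6, -0.7, 0, -6, 0.7, -0.6, 0, -7, 0.7, -0.5, 0, -6, 0.9, -0.4, 0, -7, 0.8, -0.4, 0, -6]
}}

```text
time: 19.12
ee_pos: [0.4617, -0.1582, 0.189]
eef_rot: [0.963, 0.268, -0.0, -0.0]
ft_force: [-0.6, 0.3, -2.7]
width: 0.0439
grip_force: 44.9
```

Call:
{"api": "arm_command", "payload": {
  "moves": [0.9, -0.2, 0, -7, 0.9, -0.1, 0, -6, 0.9, -0.1, 0, -7, 0.9, 0.1, 0, -6, 0.9, 0.2, 0, -7, 0.9, 0.3, 0, -6, 0.9, 0.6, 0, -7, 0.8, 0.7, 0, -7, 0.7, 0.8, 0, -7, 0.6, 0.8, 0, -7, 0.5, 1.0, 0, -7, 0.4, 0.9, 0, -7]
}}

```text
time: 20.12
ee_pos: [0.5516, -0.0821, 0.1889]
eef_rot: [0.559, 0.829, -0.0, -0.001]
ft_force: [0.5, 0.3, -3.1]
width: 0.0437
grip_force: 44.9
```

Call:
{"api": "arm_command", "payload": {
  "moves": [0.2, 1.1, 0, -6, 0.2, 1.0, 0, -7, 0, 1.1, 0, -7, -0.1, 1.0, 0, -7, -0.3, 1.0, 0, -7, -0.3, 1.0, 0, -7, -0.5, 1.0, 0, -7, 0, 0, 2.5, 0, 0, 0, 2.5, 0, 0, 0, 0, 0, 0, 0, 0, 0, 0, 0, 0, 0]
}}

```text
time: 21.12
ee_pos: [0.6124, -0.0393, 0.1406]
eef_rot: [0.176, 0.984, 0.0, 0.0]
ft_force: [0.7, 0.3, -2.5]
width: 0.0438
grip_force: 44.9
```

```bash
python3 - <<'E'
from h import *
r.camera("side"); s,c=tool(); print(c,rel(c),s["ft_force"],s["width"])
E
```

```text
[ 6.12813651e-01 -3.92259797e-02  1.41121418e-01  1.59698000e+02] [-24.9  -0.9] [ 0.09713225 -0.21067635 -3.56420973] 0.04371711996672245
```

Call:
{"api": "arm_command", "payload": {
  "moves": [0, -0.1, 2.5, 0, 0, 0, 2.3, 0, 0, 0, 1.0, 0, 0, 0, 0.4, 0, 0, 0, 0, 0, 0, 0, 0, 0]
}}

```text
time: 21.67
ee_pos: [0.6126, -0.0401, 0.079]
eef_rot: [0.176, 0.984, 0.0, 0.001]
ft_force: [0.1, -0.1, -2.9]
width: 0.0437
grip_force: 44.9
```

Call:
{"api": "arm_command", "payload": {
  "moves": [0, 0, 0.2, 0, 0, 0, 0, 0, 0, 0, 0.1, 0, 0, 0, 0, 0, 0, 0, 0, 0]
}}

```text
time: 22.08
ee_pos: [0.6119, -0.0402, 0.0748]
eef_rot: [0.176, 0.984, -0.0, 0.0]
ft_force: [0.7, -0.2, -3.6]
width: 0.0439
grip_force: 44.9
```

Call:
{"api": "arm_command", "payload": {
  "moves": [0, 0, 0.1, 0, 0, 0, 0, 0, 0, 0, 0, 0]
}}

```text
time: 22.33
ee_pos: [0.6117, -0.0402, 0.0735]
eef_rot: [0.176, 0.984, -0.0, -0.0]
ft_force: [0.1, 0.5, -3.5]
width: 0.0439
grip_force: 44.9
```

Call:
{"api": "arm_command", "payload": {
  "moves": [0, 0, 0.1, 0, 0, 0, 0, 0, 0, 0, 0, 0]
}}

```text
time: 22.58
ee_pos: [0.6119, -0.0402, 0.073]
eef_rot: [0.176, 0.984, -0.0, 0.0]
ft_force: [-1.8, -0.4, 2.5]
width: 0.0438
grip_force: 44.9
```

Call:
{"api": "arm_command", "payload": {
  "moves": [0, 0, 0.1, 0, 0, 0, 0, 0, 0, 0, 0, 0]
}}

```text
time: 22.83
ee_pos: [0.6119, -0.0402, 0.0729]
eef_rot: [0.176, 0.984, -0.0, 0.0]
ft_force: [-6.9, -1.0, 12.3]
width: 0.0437
grip_force: 44.9
```

Call:
{"api": "arm_command", "payload": {
  "moves": [0, 0, 0, 0, 0, 0, 0, 0, 0, 0, 0, 0, 0, 0, 0, 0, 0, 0, -1, 0, 0, 0, -3.5, 0, 0, 0, -4, 0, 0, 0, -3, 0],
  "fingers": 100
}}

```text
time: 23.5
ee_pos: [0.6121, -0.0398, 0.19]
eef_rot: [0.176, 0.984, 0.0, 0.001]
ft_force: [1.0, 0.9, 0.5]
width: 0.0846
grip_force: 0.0
```

```bash
python3 - <<'E'
from h import *
p=off(BR["black"],228,.008)+[-.0029,0]; print(p)
plan((*p,.17,48),(*p,.09,48))
E
```

```text
[0.58774696 0.17255484]
t 23.5 at [ 6.121000e-01 -3.980000e-02  1.900000e-01  1.597368e+02] F [1.  0.9 0.5] w 0.0846
[0.6, 1.2, 0.1, 7.0, 0.7, 1.1, 0.2, 7.0, 0.9, 1.0, 0.1, 7.0, 1.0, 0.9, 0.1, 7.0, 1.1, 0.8, 0.1, 7.0, 1.2, 0.6, 0.2, 7.0, 1.2, 0.5, 0.1, 7.0, 1.3, 0.3, 0.1, 7.0, 1.3, 0.2, 0.1, 7.0, 1.4, 0.0, 0.2, 7.0, 1.3, -0.2, 0.1, 7.0, 1.3, -0.3, 0.1, 7.0]
[1.2, -0.5, 0.1, 7.0, 1.2, -0.6, 0.2, 7.0, 1.1, -0.8, 0.1, 7.0, 1.0, -0.9, 0.1, 7.0, 0.0, 0.0, 2.7, 0.0, 0.0, 0.0, 2.6, 0.0, 0.0, 0.0, 2.7, 0.0]
end [ 0.5873  0.1726  0.09   47.7368]
```

Call:
{"api": "arm_command", "payload": {
  "moves": [0.6, 1.2, 0.1, 7, 0.7, 1.1, 0.2, 7, 0.9, 1.0, 0.1, 7, 1.0, 0.9, 0.1, 7, 1.1, 0.8, 0.1, 7, 1.2, 0.6, 0.2, 7, 1.2, 0.5, 0.1, 7, 1.3, 0.3, 0.1, 7, 1.3, 0.2, 0.1, 7, 1.4, 0, 0.2, 7, 1.3, -0.2, 0.1, 7, 1.3, -0.3, 0.1, 7]
}}

```text
time: 24.5
ee_pos: [0.5934, 0.12, 0.1722]
eef_rot: [0.791, 0.611, 0.0, 0.0]
ft_force: [-0.2, -0.2, 0.4]
width: 0.0869
grip_force: 0.0
```

Call:
{"api": "arm_command", "payload": {
  "moves": [1.2, -0.5, 0.1, 7, 1.2, -0.6, 0.2, 7, 1.1, -0.8, 0.1, 7, 1.0, -0.9, 0.1, 7, 0, 0, 2.7, 0, 0, 0, 2.6, 0, 0, 0, 2.7, 0, 0, 0, 0, 0, 0, 0, 0, 0]
}}

```text
time: 25.25
ee_pos: [0.5864, 0.1721, 0.0864]
eef_rot: [0.915, 0.405, -0.001, -0.0]
ft_force: [-0.0, 0.1, 1.1]
width: 0.0871
grip_force: 0.0
```

```bash
python3 - <<'E'
from h import *
snap("pics/p3.png")
p=off(BR["black"],228,.008)+[-.0029,0]
plan((*p,.035,48),(*p,.005,48,1.5))
E
```

```text
t 25.35 at [ 0.588   0.1727  0.0887 47.7061] F [0.4 0.2 0.1] w 0.0868
[0.0, 0.0, 2.7, 0.0, 0.0, 0.0, 2.7, 0.0, 0.0, 0.0, 1.5, 0.0, 0.0, 0.0, 1.5, 0.0]
end [5.88000e-01 1.72700e-01 4.70000e-03 4.77061e+01]
```

View pics/p3.png

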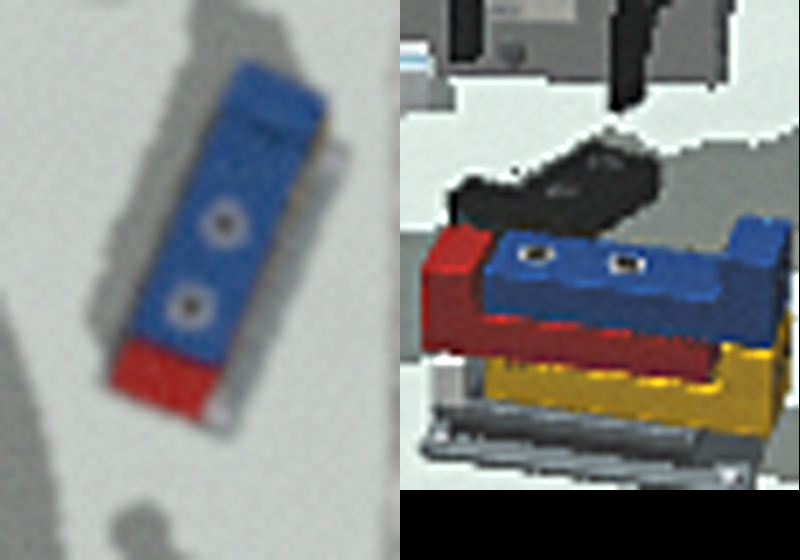

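p3: blue lies flat on red, with its heel at (280,85) toward the open end and its plain end at (178,355) close to red's heel at (165,380). Sides are in line. Taking the numbers, then picking up black.

```bash
python3 - <<'E'
from h import *
T=lambda p:np.array(p,float)/8+[272-.45,155-.45]
S=lambda p:(np.array(p,float)-[400,0])/7+[300-.43,150-.43]
l=np.array([(65,22,43),(65,-22,43),(-65,22,22),(-65,-22,22)],float);l[:,2]+=69
m=np.array([(65,-22,0),(-65,-22,22),(-65,-22,0),(65,22,43)],float);m[:,2]+=69
to=(l,T([(238,60),(330,100),(132,347),(220,368)]));so=(m,S([(780,347),(485,262),(484,308),(790,222)]))
for o in({"top":to},{"top":to,"side":so}):
    f=fit(o,[.6,-.03,-20]);print(f.x,f.fun.round(1),rel(f.x))
E
```

```text
[  0.60079548  -0.03734358 -20.08718841] [-0.1  0.3 -0.1 -0.2 -0.1 -1.2  0.3  0.7] [-12.9   1.6]
[  0.60327438  -0.03651699 -20.45990477] [-0.2 -0.4 -0.2 -0.8 -0.4 -1.9 -0.   0.  -1.2  0.8 -0.7  1.5 -0.6  1.2
  0.4 -0.4] [-15.   -0.1]
```

Call:
{"api": "arm_command", "payload": {
  "moves": [0, 0, 2.7, 0, 0, 0, 2.7, 0, 0, 0, 1.5, 0, 0, 0, 1.4, 0, 0, 0, 0, 0, 0, 0, 0, 0]
}}

```text
time: 25.85
ee_pos: [0.5876, 0.1724, 0.0046]
eef_rot: [0.915, 0.404, 0.0, 0.0]
ft_force: [0.3, 0.1, 1.2]
width: 0.0869
grip_force: 0.0
```

Call:
{"api": "arm_command", "payload": {
  "moves": [0, 0, 0, 0, 0, 0, 0, 0, 0, 0, 0, 0, 0, 0, 0, 0, 0, 0, 0, 0, 0, 0, 0, 0, 0, 0, 0, 0, 0, 0, 0, 0],
  "fingers": 30
}}

```text
time: 26.52
ee_pos: [0.587, 0.1722, 0.0036]
eef_rot: [0.915, 0.404, -0.0, 0.0]
ft_force: [-0.6, -0.4, 0.7]
width: 0.0436
grip_force: 45.0
```

```bash
python3 - <<'E'
from h import *
r.camera("top");s,c=tool(); d=c[:2]-(np.array(BR["black"][:2])+[-.0029,0]); y=np.radians(c[3]+180)
o=1000*d@[np.cos(y),np.sin(y)]; print("offset along bracket",o,s["grip_force"])
g=off(STAND,SY,(12+2.7+o)/1000); print(g)
plan((*c[:2],.20,c[3]),(*g,.20,-20.3,3.5),(*g,.16,-20.3,3))
E
```

```text
offset along bracket 8.812506486395778 44.95671093463898
[ 0.56714788 -0.02324267]
t 26.57 at [5.86900e-01 1.72200e-01 3.50000e-03 4.77133e+01] F [ 0.2 -0.3 -0.1] w 0.0432
[0.0, 0.0, -3.9, 0.0, 0.0, 0.0, -4.0, 0.0, 0.0, 0.0, -3.9, 0.0, 0.0, 0.0, -3.9, 0.0, 0.0, 0.0, -3.9, 0.0, -1.6, 1.2, 0.0, 7.0, -1.4, 1.3, 0.0, 7.0, -1.3, 1.5, 0.0, 6.0, -1.0, 1.7, 0.0, 7.0, -0.9, 1.7, 0.0, 7.0, -0.7, 1.9, 0.0, 7.0, -0.4, 1.9, 0.0, 7.0]
[-0.2, 2.0, 0.0, 6.0, 0.0, 1.9, 0.0, 7.0, 0.3, 2.0, 0.0, 7.0, 0.0, 0.0, 2.0, 0.0, 0.0, 0.0, 2.0, 0.0]
end [  0.5672  -0.0237   0.1595 -20.2867]
```

Call:
{"api": "arm_command", "payload": {
  "moves": [0, 0, -3.9, 0, 0, 0, -4.0, 0, 0, 0, -3.9, 0, 0, 0, -3.9, 0, 0, 0, -3.9, 0, -1.6, 1.2, 0, 7, -1.4, 1.3, 0, 7, -1.3, 1.5, 0, 6, -1.0, 1.7, 0, 7, -0.9, 1.7, 0, 7, -0.7, 1.9, 0, 7, -0.4, 1.9, 0, 7]
}}

```text
time: 27.57
ee_pos: [0.5724, 0.0342, 0.199]
eef_rot: [1.0, -0.006, -0.001, 0.0]
ft_force: [-0.1, 0.4, -3.2]
width: 0.0438
grip_force: 44.9
```

Call:
{"api": "arm_command", "payload": {
  "moves": [-0.2, 2.0, 0, 6, 0, 1.9, 0, 7, 0.3, 2.0, 0, 7, -0.3, 0, 2.0, 0, 0, 0, 2.0, 0, 0, 0, 0, 0, 0, 0, 0, 0, 0, 0, 0, 0]
}}

```text
time: 28.23
ee_pos: [0.5648, -0.0223, 0.1604]
eef_rot: [0.984, -0.176, 0.0, -0.0]
ft_force: [0.2, -0.0, -2.1]
width: 0.0436
grip_force: 45.0
```

```bash
python3 - <<'E'
from h import *
r.camera("side"); s,c=tool(); print(c,rel(c),s["ft_force"],s["width"])
E
```

```text
[  0.56504785  -0.02234606   0.16072671 -20.26147746] [25.8 -0.1] [ 0.49082312 -0.15967158 -2.62684066] 0.043376561635860615
```

Call:
{"api": "arm_command", "payload": {
  "moves": [0, 0, 2.5, 0, 0, 0, 2.0, 0, 0, 0, 1.0, 0, 0, 0, 0.4, 0, 0, 0, 0, 0, 0, 0, 0, 0]
}}

```text
time: 28.78
ee_pos: [0.5651, -0.0226, 0.1017]
eef_rot: [0.984, -0.176, 0.001, -0.0]
ft_force: [0.6, -0.2, -2.7]
width: 0.0441
grip_force: 45.0
```

Call:
{"api": "arm_command", "payload": {
  "moves": [0, 0, 0.2, 0, 0, 0, 0, 0, 0, 0, 0.1, 0, 0, 0, 0, 0, 0, 0, 0, 0]
}}

```text
time: 29.2
ee_pos: [0.5645, -0.0227, 0.0977]
eef_rot: [0.984, -0.176, 0.0, 0.0]
ft_force: [1.1, -0.1, -3.6]
width: 0.0436
grip_force: 45.0
```

Call:
{"api": "arm_command", "payload": {
  "moves": [0, 0, 0.1, 0, 0, 0, 0, 0, 0, 0, 0, 0]
}}

```text
time: 29.45
ee_pos: [0.5644, -0.0226, 0.0965]
eef_rot: [0.984, -0.176, -0.0, 0.0]
ft_force: [0.2, 0.2, -3.4]
width: 0.0435
grip_force: 45.0
```

Call:
{"api": "arm_command", "payload": {
  "moves": [0, 0, 0.1, 0, 0, 0, 0, 0, 0, 0, 0, 0]
}}

```text
time: 29.7
ee_pos: [0.5644, -0.0227, 0.0955]
eef_rot: [0.984, -0.176, -0.0, 0.0]
ft_force: [0.0, -0.4, -3.8]
width: 0.0433
grip_force: 45.0
```

Call:
{"api": "arm_command", "payload": {
  "moves": [0, 0, 0.1, 0, 0, 0, 0, 0, 0, 0, 0, 0]
}}

```text
time: 29.95
ee_pos: [0.5645, -0.0227, 0.0946]
eef_rot: [0.984, -0.176, 0.0, 0.0]
ft_force: [-0.8, 0.2, -2.6]
width: 0.0435
grip_force: 45.0
```

Call:
{"api": "arm_command", "payload": {
  "moves": [0, 0, 0.1, 0, 0, 0, 0, 0, 0, 0, 0, 0]
}}

```text
time: 30.2
ee_pos: [0.5645, -0.0226, 0.0945]
eef_rot: [0.984, -0.176, 0.0, 0.0]
ft_force: [-3.2, 0.7, 6.8]
width: 0.0437
grip_force: 45.0
```

Call:
{"api": "arm_command", "payload": {
  "moves": [0, 0, 0, 0, 0, 0, 0, 0, 0, 0, 0, 0, 0, 0, 0, 0, 0, 0, -1, 0, 0, 0, -3, 0, 0, 0, -4, 0, 0, 0, -3, 0],
  "fingers": 100
}}

```text
time: 30.87
ee_pos: [0.5646, -0.0225, 0.2068]
eef_rot: [0.984, -0.176, 0.001, -0.0]
ft_force: [2.0, -0.0, 0.9]
width: 0.0845
grip_force: 0.0
```

Call:
{"api": "arm_command", "payload": {
  "moves": [0, -3.5, 0, 0, 0, -3.5, 0, 0, 0, -3.5, 0, 0, 0, -3.5, 0, 0, 0, -3.5, 0, 0, 0, 0, 0, 0, 0, 0, 0, 0]
}}

```text
time: 31.45
ee_pos: [0.6249, 0.1443, 0.2038]
eef_rot: [0.985, -0.174, -0.0, -0.0]
ft_force: [0.5, -0.8, -0.4]
width: 0.0871
grip_force: 0.0
```

```bash
python3 -c "
from h import *
snap('pics/p4.png'); print(tool())"
```

```text
({'time': 31.55, 'joint_positions': array([-0.05445255,  0.39572094, -0.31684318,  1.42847819,  0.12453448,
        1.33704405, -2.30285282]), 'joint_vel': array([ 0.01784556, -0.01076737,  0.00990358,  0.00934548, -0.00108276,
       -0.00554766, -0.00205391]), 'joint_torque': array([-2.03832060e+00, -6.45976353e+01, -5.07071167e+00, -3.88865876e+01,
       -1.24167991e-01, -1.15161433e-01, -2.46766669e-02]), 'ee_pos': array([0.62519775, 0.14064898, 0.2038905 ]), 'eef_rot': array([ 9.84304480e-01, -1.76478197e-01,  1.60460488e-04,  3.33942948e-04]), 'ft_force': array([-0.67136312, -0.77658639, -0.26429279]), 'torque': array([ 0.03053186,  0.02477423, -0.05792762]), 'grip_force': 0.0, 'width': 0.08700726845858298}, array([  0.62519775,   0.14064898,   0.2038905 , -20.32937694]))
```

View pics/p4.png

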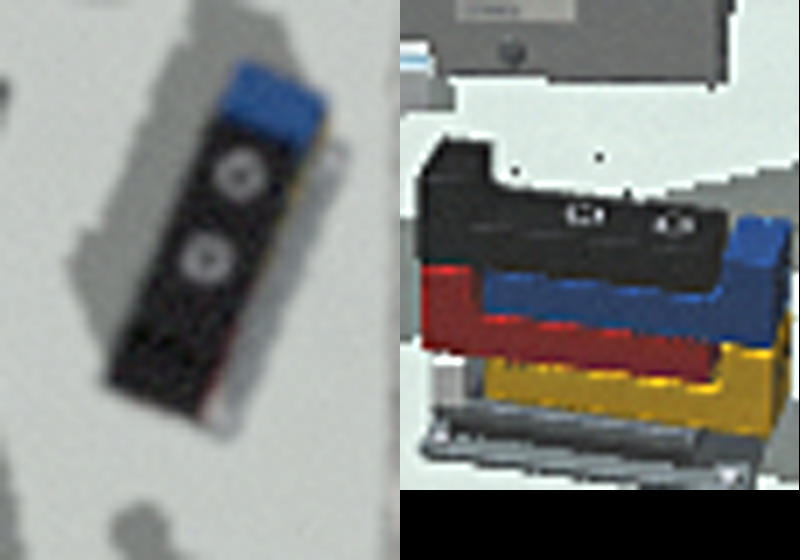

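p4: all four are stacked flat and lined up. Black's heel is at (160,380) toward the stop, and its plain end at (255,150) is close up to blue's heel. The arm is clear, so I'm handing in.

```bash
python3 -c "
from bench import r
print(r.close_job())"
```

```text
the job is handed in; nothing more can be done
None
```

The four brackets are stacked on the grey stand (yellow, red, blue, black from the bottom, heels alternating), and the job was handed in at about 32 s with the arm clear. The last picture shows the pile flat and lined up with each plain end close to the heel below; the smallest measured gap was about 1–3 mm, between blue and red's heel.

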